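Set up a sample picture: colour tag on the rail, drill core held in the V-block

ROBOT

A 7-joint arm with a two-finger parallel gripper is mounted at the origin on the work surface. World frame = base frame: x ahead of the robot, y to its left, z up, the work surface at z = 0. Lengths are in m, angles in rad, forces in N, time in s.
With the tool pointing down it reaches from about 0.425 to 0.925 m from the base axis. Payload 6.8 kg.
Tool frame: the origin (TCP) lies midway between the tips of the shut fingers; the grasp point (between the pads) lies 19 mm behind it; z points along the fingers, y is the line along which they close (so a half turn about z gives the same grasp; the last joint's range is limited). The gripper opens to 85 mm and grips with 20 to 120 N. Pads are 22 mm wide; open, the fingers measure 114 mm over their backs; the gripper's body (76 mm by 85 mm) begins 54 mm behind the grasp point. The pads swing forward as they close: fully open they stand 13 mm farther back than shut.
Start: joints at [-1.29, 0.477, 0.022, 1.555, -0.011, 1.109, -0.083], TCP at [0.256, 0.625, 0.231] pointing down, gripper open.
Joint ranges: [-2.96, 2.96], [-0.34, 2.1], [-1.41, 1.46], [0.24, 2.44], [-1.37, 4.51], [0.17, 1.92], [-2.96, 2.96]. Speed limits (rad/s): [2.39, 2.39, 3.14, 3.14, 3.14, 3.14, 3.14].

INTERFACE

Orientations are given as a unit quaternion [w, x, y, z].
In Python, from station import bot gives the robot as it stands.
- The arm moves only by the tool jog_arm, never from a script. Its argument "rows" is a list of rows, each an object of numbers: "fingers": the finger opening in mm, from 0 to 85.4; "x", "y", "z": the shift along the tool's x, y, z in mm; "ax", "ay", "az": the turn, a rotation vector about the tool's x, y, z in degrees. A call has exactly 8 rows; each row shifts and turns the commanded pose from where the row before left it, along the tool's axes as they then stand; what a row does not reach is not made up. A row lasts 1/10 s, in which the tool goes at most 50 mm and 8.59 degrees, less where a joint would pass 70% of its speed; a pose out of reach is approached as far as the arm can. A call with a gripper value outside its range is refused whole. The fingers move at their own pace and stop on an object; "force" is the grip in N (left out, the last holds). Time passes only in rows, so rows that do not move let the fingers close, or fill a call up. It gives the time, the measured TCP pose, the force, the opening and the grip force at its end, in the units of the state.
- bot.get_obs(): the state, without advancing time (a new reading comes with each control period).
- bot.read_camera(name): name is "scene" or "top"; returns a dict with "pixels" (400x640x3 uint8, red, green, blue), "vertical_fov" (degrees; the focal length in pixels is half the picture's height over the tangent of half this angle, whatever the lens; pixels are square), "cx", "cy" (the principal point, pixels), "dist_coeffs" ([k1, k2, p1, p2, k3] as OpenCV has them; the pictures are not rectified), "world_from_camera" (4x4, takes a point from camera to world coordinates). Camera axes: x right, y down, z forward; pixel columns grow to the right and rows downward; lengths in m; the calibration is good to about 2 mm. A picture is of the moment at which its call begins. There is no depth.
- bot.hand_in(): hands the job in; it is judged then, once.
The state is a dict: "t": time; "q": joint angles; "joint_vel": joint speeds; "joint_torque": joint torques, N m; "eef_pos": TCP position; "tool_rot": TCP orientation; "contact_force": force on the tool from outside, world axes, zero at the start; "torque": the same for the moment, N m; "gripper_width": opening from 0.0 (shut) to 1.0 (fully open); "grasp_force": force on a finger pad.
Only numpy, scipy, OpenCV 4.12 (cv2) and the standard library are available. Lean on these libraries where they do the work, as an engineer would, in place of code of your own. Each camera call takes 0.05 s, during which the arm holds its last target. There are 200 camera calls.

TASK

Set up the record picture of the drill core. First hook the colour tag over the rail at the green mark, slide it along the rail, without lifting it, until it is centred over the orange mark, and let go of it there. Then lay the concrete core lengthways in the V-block, centred along it, and finish while still holding it: keep it pressed down with about 15 N, on top of its own weight, so that it bears firmly on both faces of the V; leave the jars and the terrazzo disc alone.

Things in the scene. Friction and masses are not known exactly. Their poses are not given: they have to be found in the camera images.
- tag: White colour tag, 90 g, an upside-down U standing on its legs, 30 (x) x 50 (y) x 106 mm. Legs: plates 6 mm thick, 60 mm tall; gap between them 18 mm in x, open below and at both y ends. Bridge z 60 to 70; blue grip tab 14 (x) x 26 (y) mm, z 70 to 106, pinched across x from above. Origin: underside centre, z up. On the rail, tag y lies along rail y (either way) and the bridge rests on the bar.
- rail: Fixed rail stand: round steel bar, diameter 12 mm, 390 mm long, along its y axis, centre line 150 mm above the bench; thin posts at y = +-188 mm, on an aluminium base plate 70 x 400 x 8 mm. Origin: on the bench, below the bar's middle. With the tag hung on it the tag's origin is 96 mm above the bench.
- green_mark: Fixed green stripe (90 mm across the rail, 8 mm wide along it) with a small green upright 40 mm tall, on the rail's base plate below the bar: where the tag is hooked on. Origin: its underside centre, 8 mm above the bench, directly below the bar; its y axis is along the rail. It may be at either end.
- orange_mark: Fixed orange stripe with upright, same shape and frame as the green one: where the tag must end up, 110 to 230 mm along the rail from the green mark.
- core: Loose concrete drill core, a plain cylinder of 54 mm diameter and 90 mm long, grey with coloured stone chips on its ends, 0.41 to 0.55 kg. Origin: its centre; its x axis is the cylinder's axis (it may roll about it). It starts lying on the cradle with its centre 32.7 mm above the bench.
- cradle: Fixed low rest: white plate 110 x 60 x 3 mm with two black rubber strips (10 mm high) along its x axis at y = +-16 mm, on which the core lies. Origin: underside centre.
- vblock: Fixed rigid steel V-block, 80 mm long, on a dark foot 110 x 75 x 5 mm. The V runs along its x axis, opens upward, faces at 45 degrees; bottom line of the V 14 mm above the bench, tops of the faces 36 mm above it at y = +-22 mm; outside these the block falls away at 45 degrees. Origin: underside centre. With the core seated, the core's centre is 52.2 mm above the bench.
- v_left: The V-block's face on its +y side (80 mm long, 31 mm wide, part of the block). Origin and axes: the same as the V-block's.
- v_right: The V-block's face on its -y side. Origin and axes: the same as the V-block's.
- jar_clear: Bystander: clear glass jar with a white cap, 48 mm diameter, 75 mm tall. Origin: underside centre.
- jar_amber: Bystander: amber glass jar with a black cap, 44 mm diameter, 85 mm tall. Origin: underside centre.
- disc: Bystander: flat concrete terrazzo disc, 100 mm diameter, 22 mm thick, lying on the bench. Origin: underside centre.
Not all that is in view belongs to the job. There is more than one size of the tag; the one meant has the size given above.

How it is judged:
On the way, in this order (a step that is already met when the one before it is completed fails the run):
1. the tag hangs on the rail at the green mark (within 20 mm along the rail) (x of tag in the frame of rail between -0.009 and 0.009 m and z of tag in the frame of rail between 0.091 and 0.101 m and angle between tag's own z axis and vertical below 0.2 rad and contact force between tag and rail above 0.2 N and y of tag in the frame of green_mark between -0.02 and 0.02 m), for 0.2 s.
2. the tag hangs on the rail, let go of, over the orange mark (within 10 mm) (x of tag in the frame of rail between -0.009 and 0.009 m and z of tag in the frame of rail between 0.091 and 0.101 m and angle between tag's own z axis and vertical below 0.2 rad and contact force between tag and rail above 0.2 N and y of tag in the frame of orange_mark between -0.01 and 0.01 m and contact force between tag and the arm below 0.1 N), for 0.2 s.
At the end, for the whole second after the job is handed in: The tag hangs on the rail untouched, within 10 mm of the orange mark; the core lies in the V, centred to 15 mm, seated to 3 mm, axis within 3.4 degrees, at rest, touched by the fingers and pressed with 6 to 35 N on each face (its weight gives under 4 N) (all of step 2 and x of core in the frame of vblock between -0.015 and 0.015 m and y of core in the frame of vblock between -0.003 and 0.003 m and z of core in the frame of vblock between 0.0492 and 0.0552 m and angle between the x axis of core and the x axis of vblock, either way round below 0.06 rad and contact force between core and v_left between 6 and 35 N and contact force between core and v_right between 6 and 35 N and contact force between core and the fingers above 1 N and linear speed of core below 0.02 m/s); the arm keeps its last pose, push and grip.
It fails at once if a bystander is disturbed (jar_clear moved more than 20 mm) (distance of jar_clear from where it was at the start of the episode above 0.02 m).
It fails at once if a bystander is disturbed (jar_amber moved more than 20 mm) (distance of jar_amber from where it was at the start of the episode above 0.02 m).
It fails at once if a bystander is disturbed (disc moved more than 20 mm) (distance of disc from where it was at the start of the episode above 0.02 m).
It fails at once if the tag is lifted off or hooked onto the rail away from the green mark (x of tag in the frame of rail between -0.009 and 0.009 m and y of tag in the frame of rail between -0.18 and 0.18 m and z of tag in the frame of rail between 0.104 and 0.134 m and not (y of tag in the frame of green_mark between -0.04 and 0.04 m)).
It also fails if it takes over 72 s, if anything falls off the work surface, if the arm or the gripper's body presses on something with over 40 N, if the wrist force passes 120 N, or if a joint passes its speed limit or range.

## Working session

There is one attempt and no reset: what is moved stays moved. The work goes in short steps, Python scripts to look and compute and a tool call to move; the robot and the scene stay as the last step left them, time stands still between calls to the robot, and variables do not carry over. Pictures are saved under pics/ and viewed, at most 10 in all, crops included, and the job is handed in when it is done.

Besides the shell and the picture viewer there is one more tool, called after ">>>" in YAML: its name, and indented under it one key for each argument. jog_arm: Moves the arm, as the interface text tells. Its arguments: {"type":"object","properties":{"rows":{"type":"array","items":{"type":"object","properties":{"fingers":{"type":"number"},"x":{"type":"number"},"y":{"type":"number"},"z":{"type":"number"},"ax":{"type":"number"},"ay":{"type":"number"},"az":{"type":"number"}}}},"force":{"type":"number"}},"required":["rows"]}

```bash
mkdir -p pics; ls
cat > h.py <<'E'
import numpy as np, cv2
from station import bot
def cam(n,save=None):
    c=bot.read_camera(n); p=c["pixels"]; h=p.shape[0]
    f=h/2/np.tan(np.radians(c["vertical_fov"])/2)
    c["K"]=np.array([[f,0,c["cx"]],[0,f,c["cy"]],[0,0,1]]); c["D"]=np.array(c["dist_coeffs"],float); c["T"]=np.array(c["world_from_camera"])
    if save: cv2.imwrite("pics/"+save,cv2.cvtColor(p,cv2.COLOR_RGB2BGR))
    return c
def onplane(c,uv,z):
    uv=np.array(uv,float).reshape(-1,1,2)
    n=cv2.undistortPoints(uv,c["K"],c["D"]).reshape(-1,2)
    d=np.c_[n,np.ones(len(n))]@c["T"][:3,:3].T; o=c["T"][:3,3]
    return o+d*((z-o[2])/d[:,2])[:,None]
def proj(c,P):
    Ti=np.linalg.inv(c["T"])
    return cv2.projectPoints(np.array(P,float).reshape(-1,1,3),cv2.Rodrigues(Ti[:3,:3])[0],Ti[:3,3],c["K"],c["D"])[0].reshape(-1,2)
E
python3 - <<'E'
from h import *
for n in("scene","top"):
    c=cam(n,n+"0.png"); print(n,c["T"].round(3),c["K"].round(1).tolist(),c["D"])
o=bot.get_obs(); print({k:np.round(v,3).tolist() for k,v in o.items()})
E
```

```text
pics
scene [[ 0.492  0.732 -0.471  1.053]
 [ 0.871 -0.405  0.28  -0.314]
 [ 0.014 -0.548 -0.836  0.988]
 [ 0.     0.     0.     1.   ]] [[471.1, 0.0, 320.5], [0.0, 471.1, 200.3], [0.0, 0.0, 1.0]] [-0.12197735  0.          0.          0.          0.        ]
top [[-0.014 -0.991  0.136  0.413]
 [-1.     0.015  0.009 -0.009]
 [-0.011 -0.136 -0.991  0.953]
 [ 0.     0.     0.     1.   ]] [[366.8, 0.0, 318.5], [0.0, 366.8, 197.9], [0.0, 0.0, 1.0]] [-0.06023046  0.          0.          0.          0.        ]
{'t': 0.1, 'q': [-1.29, 0.478, 0.022, 1.556, -0.011, 1.109, -0.083], 'joint_vel': [0.0, -0.002, -0.0, -0.004, -0.0, 0.0, -0.001], 'joint_torque': [0.004, -59.777, 1.613, -28.196, 0.013, 0.005, -0.0], 'eef_pos': [0.256, 0.624, 0.23], 'tool_rot': [-0.0, 0.193, 0.981, -0.001], 'contact_force': [-0.096, -0.59, -0.054], 'torque': [0.016, 0.038, -0.005], 'grasp_force': 0.0, 'gripper_width': 0.999}
```

View pics/scene0.png

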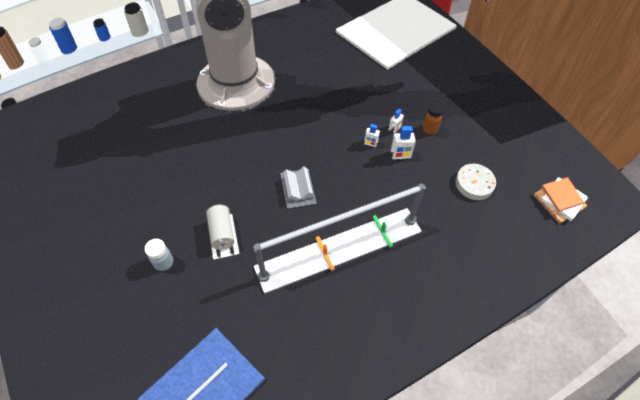

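View pics/top0.png

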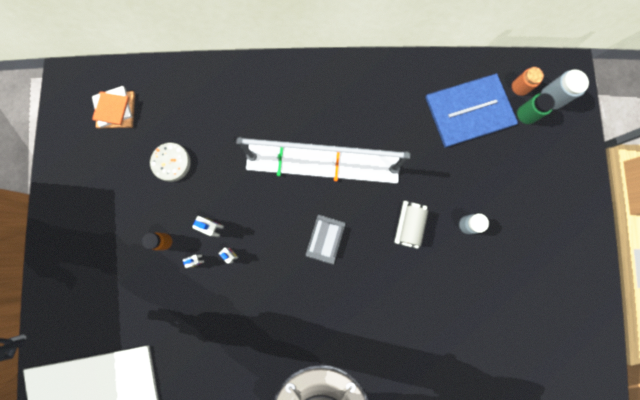

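Three tag look-alikes are in the top view: (207,225), the biggest, and smaller ones at (193,262) and (228,256). In the scene view they are at (403,145), (372,136) and (396,122). The clear jar is at (474,224), the amber jar at (158,241), the disc at (170,162), the V-block at (326,240), the core at (411,225) and the rail at (323,160). Next I check the tag sizes in one enlarged crop.

Run:
```python
from h import *
t=cv2.imread("pics/top0.png"); s=cv2.imread("pics/scene0.png")
f=lambda im,x,y,w,h,k:cv2.resize(im[y:y+h,x:x+w],None,fx=k,fy=k,interpolation=cv2.INTER_CUBIC)
a=np.hstack([f(t,175,205,66,66,6),f(s,355,100,66,66,6)])
cv2.imwrite("pics/crop1.png",a)
c=cam("top"); hsv=cv2.cvtColor(c["pixels"],cv2.COLOR_RGB2HSV)
c2=cam("scene"); h2=cv2.cvtColor(c2["pixels"],cv2.COLOR_RGB2HSV)
def blobs(h,lo,hi,amin=6,roi=None):
    m=cv2.inRange(h,np.array(lo),np.array(hi))
    n,l,st,ce=cv2.connectedComponentsWithStats(m)
    for i in range(1,n):
        if st[i,4]>=amin:
            cnt=np.argwhere(l==i)[:,::-1].astype(np.float32); print(st[i].tolist(),ce[i].round(1),cv2.minAreaRect(cnt))
for h in(hsv,h2):
    print("blue");blobs(h,(100,150,90),(130,255,255))
    print("green");blobs(h,(50,120,80),(85,255,255))
    print("orange");blobs(h,(5,180,150),(20,255,255))
```

```text
blue
[193, 221, 15, 8, 65] [200.2 224.5] ((200.00001525878906, 224.5), (14.23024845123291, 4.743415832519531), 18.43494987487793)
[221, 253, 7, 6, 27] [224.  255.7] ((224.00003051757812, 256.0000305175781), (5.656853675842285, 4.242640495300293), 45.0)
[183, 260, 9, 4, 19] [187.3 261.4] ((186.96153259277344, 261.30767822265625), (2.1572773456573486, 8.43299388885498), 78.69007110595703)
green
[518, 94, 34, 29, 434] [530.3 111.3] ((532.5400390625, 110.72001647949219), (22.600000381469727, 30.400001525878906), 53.13010025024414)
[276, 148, 7, 29, 71] [279.4 162.8] ((279.0063781738281, 161.92051696777344), (4.067006587982178, 28.229812622070312), 4.5739216804504395)
orange
[336, 158, 2, 9, 10] [336.9 162.3] ((336.5, 162.0), (8.0, 1.0), 90.0)
[334, 178, 4, 3, 10] [335.5 179.2] ((335.5, 179.0), (2.0, 3.0), 90.0)
blue
[52, 25, 24, 29, 393] [64.3 39.6] ((64.4000015258789, 39.30000305175781), (27.72724151611328, 15.652474403381348), 63.43495178222656)
[95, 24, 15, 17, 148] [102.3  32.4] ((102.23973846435547, 32.47260284423828), (15.332389831542969, 10.18257999420166), 69.44395446777344)
[395, 108, 7, 10, 43] [397.6 112.1] ((397.5000305175781, 112.00001525878906), (4.949747085571289, 9.192388534545898), 45.0)
[370, 124, 7, 8, 46] [372.8 127.3] ((373.0, 127.5), (7.0, 6.0), 90.0)
[400, 126, 13, 13, 130] [405.7 131.6] ((406.0, 132.0), (12.0, 12.0), 90.0)
[397, 148, 6, 3, 16] [399.8 149.1] ((399.5, 149.0), (2.0, 5.0), 90.0)
green
[373, 215, 20, 33, 122] [382.3 229.8] ((383.9154052734375, 229.97691345214844), (35.84603500366211, 7.069979190826416), 60.2551155090332)
orange
[316, 237, 18, 33, 89] [324.4 252. ] ((325.3669738769531, 252.58152770996094), (36.2083854675293, 5.061720848083496), 64.23067474365234)
```

View pics/crop1.png

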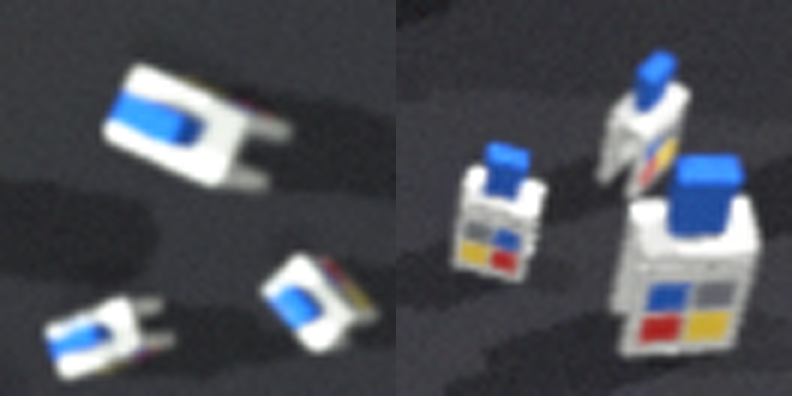

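The crop shows one large tag at top (207,225), scene (403,145), with a bridge about twice the size of the other two. I will confirm this in mm below. The rail, V-block and core need an enlarged look too.

Run:
```python
from h import *
t=cv2.imread("pics/top0.png"); s=cv2.imread("pics/scene0.png")
f=lambda im,x,y,w,h,k:cv2.resize(im[y:y+h,x:x+w],None,fx=k,fy=k,interpolation=cv2.INTER_CUBIC)
g=lambda im:np.clip(255*(im/255.)**.6,0,255).astype(np.uint8)
cv2.imwrite("pics/ct.png",g(f(t,235,130,200,140,4))); cv2.imwrite("pics/cs.png",g(f(s,195,160,240,135,3.33)))
c=cam("top")
q=np.array([(138,65),(105,135),(222,187),(250,110)])/6-.5+[175,205]
P=onplane(c,q,.07); print(P.round(4)); print(np.linalg.norm(np.diff(P,axis=0),axis=1))
```

```text
[[0.4962 0.2943 0.07  ]
 [0.4679 0.307  0.07  ]
 [0.4464 0.2585 0.07  ]
 [0.4773 0.2477 0.07  ]]
[0.0310479  0.05312432 0.03273905]
```

View pics/ct.png

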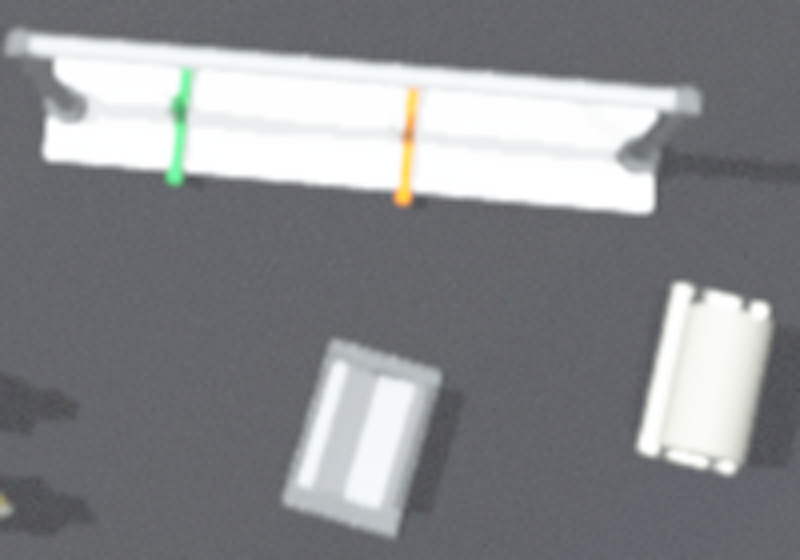

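View pics/cs.png

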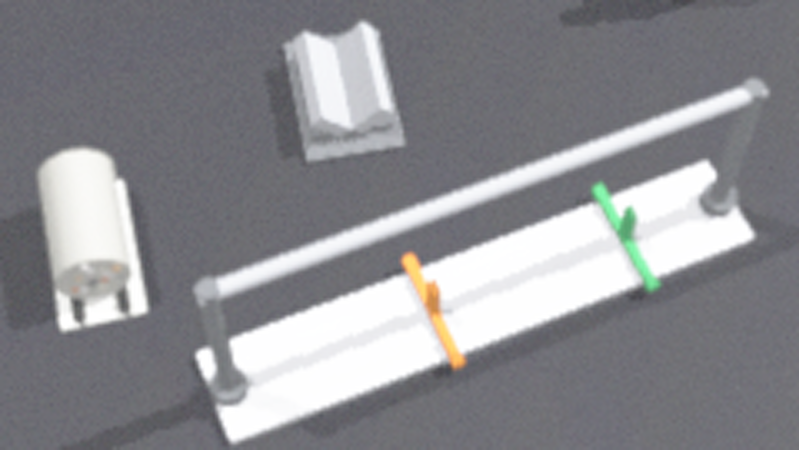

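Run:
```python
from h import *
ct=cam("top"); cs=cam("scene")
T=lambda p,z:onplane(ct,np.array(p)/4-.5*(3/4)+[235,130],z)[:,:2]
S=lambda p,z:onplane(cs,np.array(p)/3.33-.35+[195,160],z)[:,:2]
def sh(n,P):
    print(n,P.round(4).tolist())
def seg(n,P):
    d=P[1]-P[0]; print(n,"mid",P.mean(0).round(4),"len",np.linalg.norm(d).round(4),"ang",np.degrees(np.arctan2(d[1],d[0])).round(1))
seg("bar T",T([(17,44),(690,99)],.15)); seg("bar S",S([(207,290),(757,92)],.155))
seg("posts T",T([(70,105),(637,155)],.01)); seg("posts S",S([(228,385),(718,200)],.012))
p=S([(232,441),(755,237),(712,163),(200,352)],.008); seg("plateS",np.array([(p[0]+p[3])/2,(p[1]+p[2])/2]))
seg("green S",S([(600,187),(654,285)],.009));seg("orange S",S([(408,259),(460,362)],.009))
seg("green T",T([(188,68),(175,180)],.009));seg("orange T",T([(413,90),(403,200)],.009)); 
sh("bar T ends",T([(17,44),(690,99)],.15)); sh("bar S",S([(207,290),(757,92)],.155))
p=T([(330,338),(442,372),(396,538),(283,505)],.005); print("vfoot",p.mean(0)); seg("v ax",np.array([p[2]+p[3],p[0]+p[1]])/2); seg("vw",np.array([p[0]+p[3],p[1]+p[2]])/2)
p=S([(307,160),(404,144)],.005); seg("vS front",p)
p=T([(683,281),(772,303),(735,473),(640,452)],.003); print("cr",p.mean(0)); seg("cr ax",np.array([p[2]+p[3],p[0]+p[1]])/2); seg("crw",np.array([p[0]+p[3],p[1]+p[2]])/2)
seg("cradle S front",S([(60,328),(146,313)],.003)); seg("cr S right",S([(146,313),(122,180)],.003))
# core end-face centre in scene at (95,278)
seg("core S ",S([(92,281),(78,178)],.0327))
```

```text
bar T mid [ 0.6386 -0.013 ] len 0.3819 ang -95.8
bar S mid [ 0.6397 -0.0133] len 0.3772 ang 83.5
posts T mid [ 0.638  -0.0133] len 0.3754 ang -96.1
posts S mid [ 0.6369 -0.0122] len 0.3776 ang 83.7
plateS mid [ 0.6393 -0.0112] len 0.4001 ang 83.7
green S mid [0.6483 0.1017] len 0.0874 ang -7.0
orange S mid [ 0.6325 -0.0493] len 0.0876 ang -5.3
green T mid [0.6441 0.0994] len 0.0761 ang 173.6
orange T mid [ 0.6275 -0.0498] len 0.0743 ang 173.7
bar T ends [[0.6578, 0.177], [0.6195, -0.203]]
bar S [[0.6185, -0.2007], [0.6609, 0.1741]]
vfoot [ 0.43653037 -0.01696818]
v ax mid [ 0.4365 -0.017 ] len 0.1107 ang -16.6
vw mid [ 0.4365 -0.017 ] len 0.0754 ang -107.3
vS front mid [ 0.4891 -0.0339] len 0.0733 ang 72.2
cr [ 0.47243738 -0.24120877]
cr ax mid [ 0.4724 -0.2412] len 0.1144 ang -15.8
crw mid [ 0.4724 -0.2412] len 0.0611 ang -104.1
cradle S front mid [ 0.5258 -0.2541] len 0.0606 ang 72.4
cr S right mid [ 0.4805 -0.2106] len 0.1126 ang 164.9
core S  mid [ 0.4692 -0.2386] len 0.0853 ang 163.7
```

The big tag's bridge measures about 31–33 × 53 mm, so it is the one described. The green mark is at about +113 mm on the rail and the orange one at about −37 mm, measured towards +y. I'm adding a helper that turns targets into jog units.

```bash
cat >> h.py <<'E'
from scipy.spatial.transform import Rotation as Ro
def go(x,y,z,ya):
    "shift in tool axes (mm) to world target, turn az (deg) to bring tool y to world angle ya, tilt to vertical"
    o=bot.get_obs(); w,a,b,c=o["tool_rot"]; R=Ro.from_quat([a,b,c,w])
    d=R.inv().apply(np.array([x,y,z])-o["eef_pos"])*1000
    yy=np.radians(ya); Y=np.array([np.cos(yy),np.sin(yy),0]); Z=np.array([0,0,-1.]); X=np.cross(Y,Z)
    r=(R.inv()*Ro.from_matrix(np.c_[X,Y,Z])).as_rotvec(degrees=True)
    print("t",round(o["t"],2),"pos",np.round(o["eef_pos"],4),"shift",d.round(1),"turn",r.round(1),"F",np.round(o["contact_force"],1),"q",np.round(o["q"],2),"w",round(o["gripper_width"],3),"g",round(o["grasp_force"],1))
E
python3 - <<'E'
from h import *
c=cam("scene"); print(onplane(c,[(406.6,128.1)],.106))
q=np.array([(680,155),(742,155),(745,183),(668,183)])/6.
print(onplane(c,q+[355-66-.4,100-.4],.106).round(4))
go(.471,.277,.23,-23)
E
```

```text
[[0.47176692 0.27728464 0.106     ]]
[[0.4587 0.272  0.106 ]
 [0.4712 0.2954 0.106 ]
 [0.4847 0.2872 0.106 ]
 [0.4693 0.2585 0.106 ]]
t 0.4 pos [0.2559 0.6246 0.2312] shift [-330.8 -240.1    1.2] turn [-0.   0.  90.7] F [-0.9  0.4 -0.4] q [-1.29  0.48  0.02  1.56 -0.01  1.11 -0.08] w 0.999 g 0.0
```

>>> jog_arm:
  rows:
    - {"x":-41,"y":-30,"fingers":45}
    - {"x":-41,"y":-30}
    - {"x":-41,"y":-30}
    - {"x":-41,"y":-30}
    - {"x":-41,"y":-30}
    - {"x":-41,"y":-30}
    - {"x":-41,"y":-30}
    - {"x":-41,"y":-30}
  force: 40

```text
invalid input
```

>>> jog_arm:
  rows:
    - {"az":8.5}
    - {"az":8.5}
    - {"az":8.5}
    - {"az":8.5}
    - {"az":8.5}
    - {"az":8.5}
    - {"az":8.5}
    - {"az":8.5}

```text
invalid input
```

```bash
python3 -c "
from h import *
go(.4715,.277,.16,-23.5)"
```

```text
t 0.4 pos [0.2559 0.6246 0.2312] shift [-331.3 -239.9   71.2] turn [-0.   0.  91.2] F [-0.9  0.4 -0.4] q [-1.29  0.48  0.02  1.56 -0.01  1.11 -0.08] w 0.999 g 0.0
```

>>> jog_arm:
  rows:
    - {"x":-41,"y":-30,"z":0,"ax":0,"ay":0,"az":0,"fingers":45}
    - {"x":-41,"y":-30,"z":0,"ax":0,"ay":0,"az":0,"fingers":45}
    - {"x":-41,"y":-30,"z":0,"ax":0,"ay":0,"az":0,"fingers":45}
    - {"x":-41,"y":-30,"z":0,"ax":0,"ay":0,"az":0,"fingers":45}
    - {"x":-41,"y":-30,"z":0,"ax":0,"ay":0,"az":0,"fingers":45}
    - {"x":-41,"y":-30,"z":0,"ax":0,"ay":0,"az":0,"fingers":45}
    - {"x":-41,"y":-30,"z":0,"ax":0,"ay":0,"az":0,"fingers":45}
    - {"x":-41,"y":-30,"z":0,"ax":0,"ay":0,"az":0,"fingers":45}
  force: 40

```text
t: 1.2
eef_pos: [0.4659, 0.2819, 0.2317]
tool_rot: [0.0, 0.193, 0.981, 0.0]
contact_force: [1.1, 0.9, 0.0]
gripper_width: 0.531
grasp_force: 0.0
```

>>> jog_arm:
  rows:
    - {"x":0,"y":0,"z":0,"ax":0,"ay":0,"az":8.5,"fingers":45}
    - {"x":0,"y":0,"z":0,"ax":0,"ay":0,"az":8.5,"fingers":45}
    - {"x":0,"y":0,"z":0,"ax":0,"ay":0,"az":8.5,"fingers":45}
    - {"x":0,"y":0,"z":0,"ax":0,"ay":0,"az":8.5,"fingers":45}
    - {"x":0,"y":0,"z":0,"ax":0,"ay":0,"az":8.5,"fingers":45}
    - {"x":0,"y":0,"z":0,"ax":0,"ay":0,"az":8.5,"fingers":45}
    - {"x":0,"y":0,"z":0,"ax":0,"ay":0,"az":8.5,"fingers":45}
    - {"x":0,"y":0,"z":0,"ax":0,"ay":0,"az":8.5,"fingers":45}

```text
t: 2.0
eef_pos: [0.465, 0.2838, 0.2314]
tool_rot: [-0.0, 0.711, 0.703, 0.0]
contact_force: [-0.3, 0.3, -0.9]
gripper_width: 0.524
grasp_force: 0.0
```

```bash
python3 -c "
from h import *
go(.4715,.277,.073,-23.5)"
```

```text
t 2.0 pos [0.465  0.2838 0.2314] shift [ -6.7   6.5 158.4] turn [ 0.  -0.  22.9] F [-0.3  0.3 -0.9] q [-0.95  0.27  0.35  1.89 -0.11  1.   -0.57] w 0.524 g 0.0
```

>>> jog_arm:
  rows:
    - {"x":0,"y":0,"z":0,"ax":0,"ay":0,"az":7.6,"fingers":45}
    - {"x":0,"y":0,"z":0,"ax":0,"ay":0,"az":7.6,"fingers":45}
    - {"x":0,"y":0,"z":0,"ax":0,"ay":0,"az":7.6,"fingers":45}
    - {"x":-0.8,"y":1.8,"z":20,"ax":0,"ay":0,"az":0,"fingers":45}
    - {"x":-0.7,"y":1.7,"z":20,"ax":0,"ay":0,"az":0,"fingers":45}
    - {"x":-0.7,"y":1.7,"z":20,"ax":0,"ay":0,"az":0,"fingers":45}
    - {"x":-0.7,"y":1.7,"z":20,"ax":0,"ay":0,"az":0,"fingers":45}
    - {"x":-0.7,"y":1.7,"z":20,"ax":0,"ay":0,"az":0,"fingers":45}

```text
t: 2.8
eef_pos: [0.4717, 0.2771, 0.1307]
tool_rot: [-0.0, 0.834, 0.551, 0.0]
contact_force: [-0.1, 1.2, 0.1]
gripper_width: 0.531
grasp_force: 0.0
```

```bash
python3 -c "
from h import *
go(.4715,.277,.073,-23.5)
f=lambda im,x,y,w,h,k:cv2.resize(im[y:y+h,x:x+w],None,fx=k,fy=k,interpolation=cv2.INTER_CUBIC)
a=cam('top')['pixels'];b=cam('scene')['pixels']
cv2.imwrite('pics/g1.png',np.hstack([f(a,150,180,100,100,4),f(b,350,70,100,100,4)])[:,:,::-1])"
```

```text
t 2.8 pos [0.4717 0.2771 0.1307] shift [-0.2 -0.1 57.7] turn [ 0.  -0.   0.4] F [-0.1  1.2  0.1] q [-0.95  0.41  0.38  1.98 -0.21  0.79 -0.85] w 0.531 g 0.0
```

View pics/g1.png

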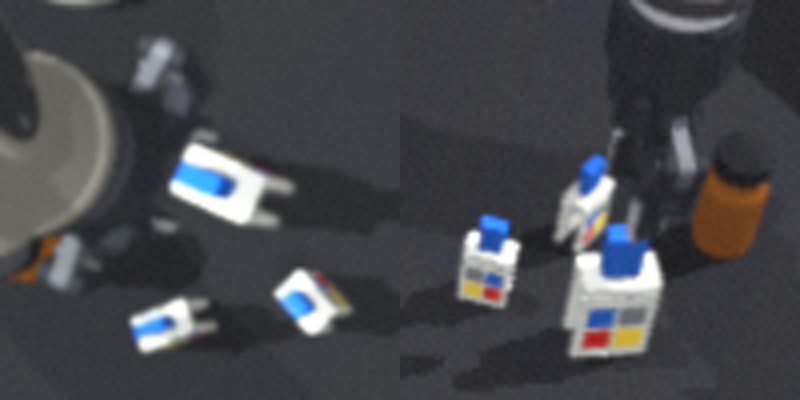

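```bash
python3 -c "
from h import *
for n,o,k in(('top',(150,180),0),('scene',(350,70),400)):
    c=cam(n); print(n,(proj(c,[[.4717,.2771,.139],[.4717,.2771,.106]])-o)*4+[k,0])"
```

```text
top [[177.56660344 173.52206676]
 [197.03390147 177.35105349]]
scene [[634.76387313 196.38298721]
 [626.10078874 232.43366792]]
```

The picture shows the fingertips straddling the large tag's tab, at crop (200,135) and (165,225) with the tab at (195,177). I'm going down and gripping.

>>> jog_arm:
  rows:
    - {"x":0,"y":0,"z":14,"ax":0,"ay":0,"az":0,"fingers":45}
    - {"x":0,"y":0,"z":14,"ax":0,"ay":0,"az":0,"fingers":45}
    - {"x":0,"y":0,"z":14,"ax":0,"ay":0,"az":0,"fingers":45}
    - {"x":0,"y":0,"z":14,"ax":0,"ay":0,"az":0,"fingers":45}
    - {"x":0,"y":0,"z":0,"ax":0,"ay":0,"az":0,"fingers":5}
    - {"x":0,"y":0,"z":0,"ax":0,"ay":0,"az":0,"fingers":5}
    - {"x":0,"y":0,"z":0,"ax":0,"ay":0,"az":0,"fingers":5}
    - {"x":0,"y":0,"z":0,"ax":0,"ay":0,"az":0,"fingers":5}

```text
t: 3.8
eef_pos: [0.4719, 0.2772, 0.0758]
tool_rot: [-0.0, 0.834, 0.551, 0.0]
contact_force: [-0.3, -0.6, -1.0]
gripper_width: 0.158
grasp_force: 41.5
```

>>> jog_arm:
  rows:
    - {"x":0,"y":0,"z":0,"ax":0,"ay":0,"az":0,"fingers":5}
    - {"x":0,"y":0,"z":0,"ax":0,"ay":0,"az":0,"fingers":5}
    - {"x":0,"y":0,"z":-15,"ax":0,"ay":0,"az":0,"fingers":5}
    - {"x":0,"y":0,"z":-30,"ax":0,"ay":0,"az":0,"fingers":5}
    - {"x":0,"y":0,"z":-35,"ax":0,"ay":0,"az":0,"fingers":5}
    - {"x":0,"y":0,"z":-35,"ax":0,"ay":0,"az":0,"fingers":5}
    - {"x":0,"y":0,"z":-35,"ax":0,"ay":0,"az":0,"fingers":5}
    - {"x":0,"y":0,"z":-30,"ax":0,"ay":0,"az":0,"fingers":5}

```text
t: 4.6
eef_pos: [0.4717, 0.2769, 0.2574]
tool_rot: [-0.0, 0.834, 0.551, 0.001]
contact_force: [1.5, 0.9, -1.2]
gripper_width: 0.159
grasp_force: 41.6
```

```bash
python3 -c "
from h import *
go(.6507,.1,.255,-6.1)
c=cam('scene'); p=c['pixels']; print(proj(c,[bot.get_obs()['eef_pos']]))
h=cv2.cvtColor(p,cv2.COLOR_RGB2HSV); m=cv2.inRange(h,np.array((100,150,90)),np.array((130,255,255)))
n,l,s,ce=cv2.connectedComponentsWithStats(m); print([(s[i].tolist(),ce[i].round(1).tolist()) for i in range(1,n) if s[i,4]>10])
cv2.imwrite('pics/g2.png',cv2.resize(p[60:210,320:500],None,fx=3,fy=3)[:,:,::-1])"
```

```text
t 4.6 pos [0.4717 0.2769 0.2574] shift [-92.6 234.1   2.4] turn [  0.   -0.1 -17. ] F [ 1.5  0.9 -1.2] q [-1.01  0.25  0.44  1.86 -0.12  1.06 -0.93] w 0.159 g 41.6
[[418.59903535  82.08118065]]
[([52, 24, 24, 30, 396], [64.3, 39.5]), ([95, 24, 15, 17, 150], [102.4, 32.4]), ([412, 71, 5, 15, 31], [414.1, 76.8]), ([409, 97, 7, 4, 25], [412.1, 98.5]), ([395, 109, 7, 9, 41], [397.5, 112.3]), ([370, 124, 7, 8, 46], [372.8, 127.3])]
```

>>> jog_arm:
  rows:
    - {"x":-15.4,"y":39,"z":0,"ax":0,"ay":0,"az":0,"fingers":5}
    - {"x":-15.4,"y":39,"z":0,"ax":0,"ay":0,"az":0,"fingers":5}
    - {"x":-15.4,"y":39,"z":0,"ax":0,"ay":0,"az":0,"fingers":5}
    - {"x":-15.4,"y":39,"z":0,"ax":0,"ay":0,"az":0,"fingers":5}
    - {"x":-15.4,"y":39,"z":0,"ax":0,"ay":0,"az":0,"fingers":5}
    - {"x":-15.4,"y":39,"z":0,"ax":0,"ay":0,"az":0,"fingers":5}
    - {"x":0,"y":0,"z":0,"ax":0,"ay":0,"az":-8.5,"fingers":5}
    - {"x":0,"y":0,"z":0,"ax":0,"ay":0,"az":-8.5,"fingers":5}

```text
t: 5.45
eef_pos: [0.6512, 0.0982, 0.2546]
tool_rot: [0.0, 0.743, 0.67, -0.001]
contact_force: [0.2, -0.2, -1.5]
gripper_width: 0.161
grasp_force: 41.6
```

```bash
python3 -c "
from h import *
go(.6506,.1,.245,-6.1)
f=lambda im,x,y,w,h,k:cv2.resize(im[y:y+h,x:x+w],None,fx=k,fy=k,interpolation=cv2.INTER_CUBIC)
a=cam('top');b=cam('scene')
print(proj(a,[[.6506,.1,.252]]),proj(b,[[.6506,.1,.252]]))
cv2.imwrite('pics/g3.png',np.hstack([f(a['pixels'],230,90,100,120,4),f(b['pixels'],350,125,100,120,4)])[:,:,::-1])"
```

```text
t 5.45 pos [0.6512 0.0982 0.2546] shift [ 1.7 -0.8  9.6] turn [-0.   0.1  0.2] F [ 0.2 -0.2 -1.5] q [-0.56  0.46  0.44  1.59 -0.21  1.14 -0.17] w 0.161 g 41.6
[[265.7429668  128.52737556]] [[398.11881245 170.22086158]]
```

View pics/g3.png

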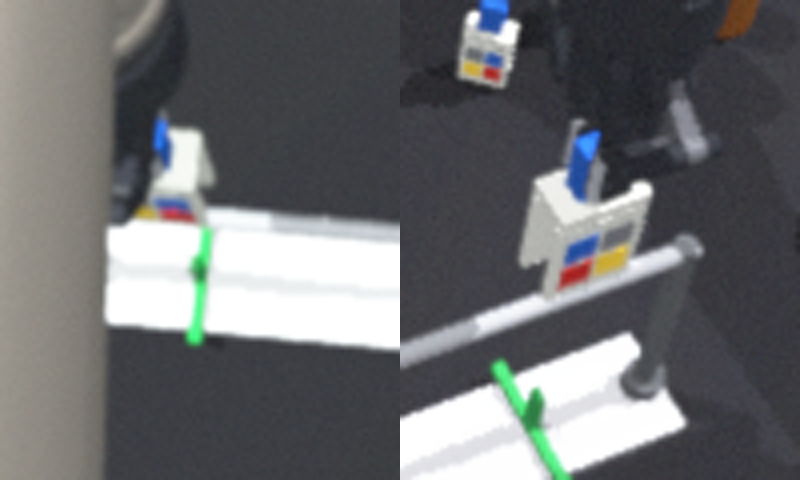

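The picture shows the tag held above the bar near the green mark. The front leg's bottom edge runs from crop (553,297) to (632,268), and the other leg's corner is at (522,265). I'm converting these to rail coordinates.

```bash
cat >> h.py <<'E'
a=np.radians(83.9); U=np.array([np.cos(a),np.sin(a)]); V=np.array([np.sin(a),-np.cos(a)]); O=np.array([.6385,-.0128])
def rail(P): d=np.atleast_2d(P)[:,:2]-O; return np.c_[d@V,d@U].round(4)
E
python3 -c "
from h import *
b=cam('scene')
k=lambda p:(np.array(p)-[400,0])/4.-.4+[350,125]
z=bot.get_obs()['eef_pos'][2]-.0758
print('bottom',rail(onplane(b,k([(553,297),(632,268),(522,265)]),z)))
print('bridge',rail(onplane(b,k([(538,180),(576,206),(650,185)]),z+.07)))
print('tcp',rail(bot.get_obs()['eef_pos'][None]))
"
```

```text
bottom [[ 0.0131  0.0946]
 [ 0.0131  0.1416]
 [-0.011   0.089 ]]
bridge [[-0.0137  0.0899]
 [ 0.0076  0.0997]
 [ 0.0104  0.1398]]
tcp [[-1.000e-04  1.136e-01]]
```

```bash
python3 -c "
from h import *
b=cam('scene');t=cam('top')
def prof(im,col,r0,r1):
    g=im[r0:r1,col].astype(int).sum(1); return g.tolist()
for c in (340,350,360,370): 
  g=cv2.cvtColor(b['pixels'],cv2.COLOR_RGB2GRAY)[180:235,c]; print(c,g.tolist())
for c in (290,300,310): 
  g=cv2.cvtColor(t['pixels'],cv2.COLOR_RGB2GRAY)[138:152,c]; print(c,g.tolist())
"
```

```text
340 [67, 60, 62, 64, 67, 65, 67, 64, 65, 61, 64, 64, 64, 64, 63, 68, 63, 63, 66, 65, 64, 66, 64, 66, 64, 64, 66, 60, 67, 64, 64, 64, 65, 72, 114, 169, 184, 183, 174, 155, 121, 75, 64, 67, 67, 68, 63, 64, 66, 63, 68, 67, 97, 217, 254]
350 [63, 63, 66, 66, 64, 63, 64, 67, 63, 64, 63, 68, 64, 63, 66, 65, 59, 64, 66, 65, 68, 68, 66, 64, 63, 67, 65, 64, 69, 74, 112, 167, 183, 183, 177, 159, 128, 83, 67, 65, 68, 66, 66, 67, 64, 62, 67, 62, 84, 178, 251, 255, 255, 255, 255]
360 [64, 65, 66, 63, 68, 67, 65, 69, 68, 65, 65, 65, 65, 65, 63, 68, 68, 65, 66, 67, 69, 64, 64, 66, 64, 67, 85, 135, 178, 182, 177, 166, 136, 94, 71, 67, 63, 65, 63, 65, 68, 63, 65, 67, 73, 151, 243, 254, 255, 255, 255, 255, 255, 255, 255]
370 [66, 66, 69, 68, 68, 67, 65, 65, 65, 66, 68, 66, 64, 68, 67, 65, 66, 66, 66, 67, 65, 70, 83, 157, 235, 243, 238, 223, 182, 127, 73, 67, 65, 70, 66, 67, 67, 64, 67, 64, 54, 104, 225, 254, 255, 255, 255, 255, 255, 255, 254, 254, 254, 250, 229]
290 [66, 64, 64, 86, 158, 228, 249, 250, 243, 240, 253, 255, 255, 255]
300 [59, 63, 59, 62, 76, 122, 173, 202, 204, 202, 229, 253, 255, 255]
310 [63, 64, 60, 60, 65, 92, 148, 189, 207, 205, 210, 240, 254, 255]
```

```bash
python3 -c "
from h import *
b=cam('scene');t=cam('top')
print(rail(onplane(b,[(340,217.2),(350,213.4),(360,209.9),(370,205.9)],.15)))
print(rail(onplane(t,[(290,144.6),(300,145.6),(310,146.5)],.15)))
"
```

```text
[[-0.0008 -0.0064]
 [-0.0011  0.0168]
 [-0.0007  0.0399]
 [-0.0014  0.0638]]
[[-0.0001  0.0738]
 [-0.0004  0.051 ]
 [-0.0005  0.0283]]
```

>>> jog_arm:
  rows:
    - {"x":0,"y":-0.6,"z":8,"ax":0,"ay":0,"az":0.2,"fingers":5}
    - {"x":0,"y":0,"z":8,"ax":0,"ay":0,"az":0,"fingers":5}
    - {"x":0,"y":0,"z":8,"ax":0,"ay":0,"az":0,"fingers":5}
    - {"x":0,"y":0,"z":8,"ax":0,"ay":0,"az":0,"fingers":5}
    - {"x":0,"y":0,"z":7,"ax":0,"ay":0,"az":0,"fingers":5}
    - {"x":0,"y":0,"z":6,"ax":0,"ay":0,"az":0,"fingers":5}
    - {"x":0,"y":0,"z":0,"ax":0,"ay":0,"az":0,"fingers":5}
    - {"x":0,"y":0,"z":0,"ax":0,"ay":0,"az":0,"fingers":5}

```text
t: 6.6
eef_pos: [0.6501, 0.1003, 0.2103]
tool_rot: [0.0, 0.745, 0.667, -0.0]
contact_force: [0.4, 0.9, -0.8]
gripper_width: 0.16
grasp_force: 41.6
```

>>> jog_arm:
  rows:
    - {"x":0,"y":0,"z":9,"ax":0,"ay":0,"az":0,"fingers":5}
    - {"x":0,"y":0,"z":9,"ax":0,"ay":0,"az":0,"fingers":5}
    - {"x":0,"y":0,"z":8,"ax":0,"ay":0,"az":0,"fingers":5}
    - {"x":0,"y":0,"z":6,"ax":0,"ay":0,"az":0,"fingers":5}
    - {"x":0,"y":0,"z":3,"ax":0,"ay":0,"az":0,"fingers":5}
    - {"x":0,"y":0,"z":2,"ax":0,"ay":0,"az":0,"fingers":5}
    - {"x":0,"y":0,"z":1,"ax":0,"ay":0,"az":0,"fingers":5}
    - {"x":0,"y":0,"z":0,"ax":0,"ay":0,"az":0,"fingers":5}

```text
t: 7.4
eef_pos: [0.6501, 0.1003, 0.1724]
tool_rot: [0.0, 0.745, 0.667, 0.0]
contact_force: [-0.2, -0.7, -1.2]
gripper_width: 0.154
grasp_force: 41.6
```

>>> jog_arm:
  rows:
    - {"x":0,"y":0,"z":0.5,"ax":0,"ay":0,"az":0,"fingers":5}
    - {"x":0,"y":0,"z":0.5,"ax":0,"ay":0,"az":0,"fingers":5}
    - {"x":0,"y":0,"z":0,"ax":0,"ay":0,"az":0,"fingers":5}
    - {"x":0,"y":0,"z":0,"ax":0,"ay":0,"az":0,"fingers":5}
    - {"x":0,"y":0,"z":0,"ax":0,"ay":0,"az":0,"fingers":5}
    - {"x":0,"y":0,"z":0,"ax":0,"ay":0,"az":0,"fingers":5}
    - {"x":0,"y":0,"z":0,"ax":0,"ay":0,"az":0,"fingers":5}
    - {"x":0,"y":0,"z":0,"ax":0,"ay":0,"az":0,"fingers":5}

```text
t: 8.2
eef_pos: [0.65, 0.1003, 0.1713]
tool_rot: [-0.0, 0.745, 0.667, 0.0]
contact_force: [-0.4, -0.1, -0.7]
gripper_width: 0.156
grasp_force: 41.6
```

```bash
python3 -c "
from h import *
go(.6345,-.0496,.17,-6.1)
b=cam('scene')
cv2.imwrite('pics/g4.png',cv2.resize(b['pixels'][110:290,250:450],None,fx=4,fy=3.3,interpolation=cv2.INTER_CUBIC)[:,:,::-1])"
```

```text
t 8.2 pos [0.65   0.1003 0.1713] shift [-150.7    1.     1.3] turn [-0.  -0.  -0.2] F [-0.4 -0.1 -0.7] q [-0.54  0.53  0.41  1.68 -0.25  0.98 -0.15] w 0.156 g 41.6
```

View pics/g4.png

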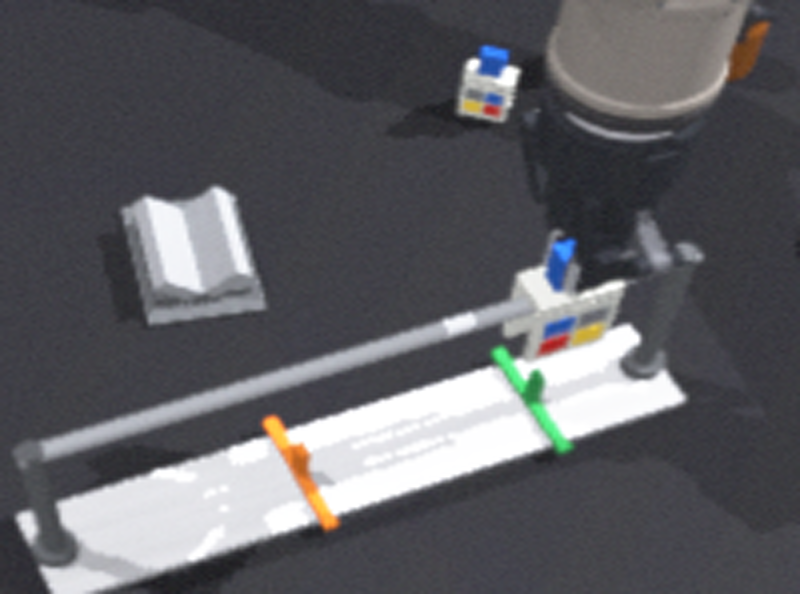

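The picture shows the tag astride the bar above the green mark, with its grip tab at (562,265). The orange mark is at (300,470). I'm lowering slightly further to confirm bridge contact.

>>> jog_arm:
  rows:
    - {"x":0,"y":0,"z":0.5,"ax":0,"ay":0,"az":0,"fingers":5}
    - {"x":0,"y":0,"z":0.5,"ax":0,"ay":0,"az":0,"fingers":5}
    - {"x":0,"y":0,"z":0.5,"ax":0,"ay":0,"az":0,"fingers":5}
    - {"x":0,"y":0,"z":0,"ax":0,"ay":0,"az":0,"fingers":5}
    - {"x":0,"y":0,"z":0,"ax":0,"ay":0,"az":0,"fingers":5}
    - {"x":0,"y":0,"z":0,"ax":0,"ay":0,"az":0,"fingers":5}
    - {"x":0,"y":0,"z":0,"ax":0,"ay":0,"az":0,"fingers":5}
    - {"x":0,"y":0,"z":0,"ax":0,"ay":0,"az":0,"fingers":5}

```text
t: 9.05
eef_pos: [0.6501, 0.1003, 0.171]
tool_rot: [-0.0, 0.745, 0.667, 0.0]
contact_force: [-2.6, -0.8, 7.2]
gripper_width: 0.156
grasp_force: 43.0
```

```bash
python3 -c "
from h import *
print(np.mean([ (cam('top'),bot.get_obs()['contact_force'])[1] for _ in range(8)],0)); go(.634,-.0496,.17,-6.1)"
```

```text
[-3.12298118 -0.40149861  7.74648731]
t 9.45 pos [0.6501 0.1003 0.171 ] shift [-150.8    0.4    0.9] turn [ 0.  -0.  -0.2] F [-3.5 -1.   7.1] q [-0.54  0.53  0.41  1.68 -0.25  0.98 -0.15] w 0.158 g 43.0
```

>>> jog_arm:
  rows:
    - {"x":0,"y":-0.5,"z":-0.4,"ax":0,"ay":0,"az":-0.2,"fingers":5}
    - {"x":-15,"y":0,"z":0,"ax":0,"ay":0,"az":0,"fingers":5}
    - {"x":-25,"y":0,"z":0,"ax":0,"ay":0,"az":0,"fingers":5}
    - {"x":-25,"y":0,"z":0,"ax":0,"ay":0,"az":0,"fingers":5}
    - {"x":-25,"y":0,"z":0,"ax":0,"ay":0,"az":0,"fingers":5}
    - {"x":-25,"y":0,"z":0,"ax":0,"ay":0,"az":0,"fingers":5}
    - {"x":-25,"y":0,"z":0,"ax":0,"ay":0,"az":0,"fingers":5}
    - {"x":-12,"y":0,"z":0,"ax":0,"ay":0,"az":0,"fingers":5}

```text
t: 10.25
eef_pos: [0.6337, -0.0531, 0.171]
tool_rot: [0.001, 0.744, 0.668, 0.001]
contact_force: [-0.0, 4.0, 6.1]
gripper_width: 0.158
grasp_force: 42.4
```

```bash
python3 -c "
from h import *
go(.634,-.0526,.171,-6.1); print(rail(bot.get_obs()['eef_pos']))
b=cam('scene'); h=cv2.cvtColor(b['pixels'],cv2.COLOR_RGB2HSV)
cv2.imwrite('pics/g5.png',cv2.resize(b['pixels'][160:290,260:400],None,fx=5.5,fy=4.5,interpolation=cv2.INTER_CUBIC)[:,:,::-1])"
```

```text
t 10.25 pos [ 0.6337 -0.0531  0.171 ] shift [0.5 0.3 0. ] turn [ 0.1 -0.  -0.1] F [-0.   4.   6.1] q [-0.33  0.5   0.43  1.74 -0.25  0.96  0.09] w 0.158 g 42.4
[[-0.0005 -0.0406]]
```

View pics/g5.png

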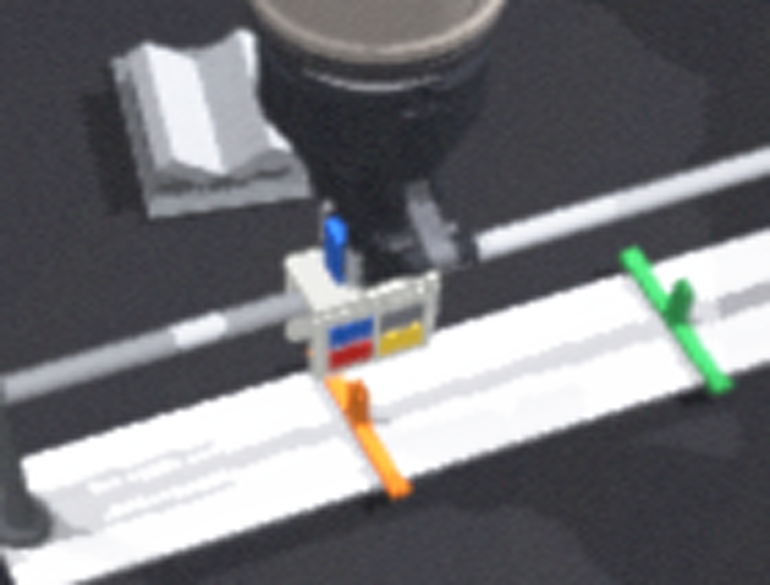

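The tag is over the orange mark: its front leg's bottom corners are at (322,376) and (434,341). The orange stripe's near end is at (402,492) and its upright's top at (356,385).

```bash
python3 -c "
from h import *
b=cam('scene')
k=lambda p:np.array(p)/[5.5,4.5]-.4+[260,160]
print(rail(onplane(b,k([(322,376),(434,341)]),.096)),rail(onplane(b,k([(310,315),(438,272)]),.166)))
print('orange',rail(onplane(b,k([(402,490)]),.009)),rail(onplane(b,k([(356,384)]),.048)),'green',rail(onplane(b,k([(724,384)]),.009)),rail(onplane(b,k([(682,284)]),.048)))
"
```

```text
[[ 0.0113 -0.0605]
 [ 0.011  -0.0125]] [[ 0.0154 -0.0677]
 [ 0.0133 -0.0154]]
orange [[ 0.0419 -0.0366]] [[-0.0024 -0.0389]] green [[0.0407 0.115 ]] [[-0.0018  0.1112]]
```

>>> jog_arm:
  rows:
    - {"x":0,"y":0,"z":-0.6,"ax":0,"ay":0,"az":0,"fingers":5}
    - {"x":0,"y":0,"z":0,"ax":0,"ay":0,"az":0,"fingers":38}
    - {"x":0,"y":0,"z":0,"ax":0,"ay":0,"az":0,"fingers":38}
    - {"x":0,"y":0,"z":0,"ax":0,"ay":0,"az":0,"fingers":38}
    - {"x":0,"y":0,"z":0,"ax":0,"ay":0,"az":0,"fingers":38}
    - {"x":0,"y":0,"z":0,"ax":0,"ay":0,"az":0,"fingers":38}
    - {"x":0,"y":0,"z":0,"ax":0,"ay":0,"az":0,"fingers":38}
    - {"x":0,"y":0,"z":0,"ax":0,"ay":0,"az":0,"fingers":38}

```text
t: 11.15
eef_pos: [0.6334, -0.0508, 0.1708]
tool_rot: [0.0, 0.744, 0.669, -0.0]
contact_force: [-0.4, 1.0, -0.4]
gripper_width: 0.44
grasp_force: 0.0
```

>>> jog_arm:
  rows:
    - {"x":0,"y":0,"z":-10,"ax":0,"ay":0,"az":0,"fingers":38}
    - {"x":0,"y":0,"z":-10,"ax":0,"ay":0,"az":0,"fingers":38}
    - {"x":0,"y":0,"z":-15,"ax":0,"ay":0,"az":0,"fingers":38}
    - {"x":0,"y":0,"z":-20,"ax":0,"ay":0,"az":0,"fingers":38}
    - {"x":0,"y":0,"z":-25,"ax":0,"ay":0,"az":0,"fingers":38}
    - {"x":0,"y":0,"z":-20,"ax":0,"ay":0,"az":0,"fingers":85}
    - {"x":0,"y":0,"z":0,"ax":0,"ay":0,"az":0,"fingers":85}
    - {"x":0,"y":0,"z":0,"ax":0,"ay":0,"az":0,"fingers":85}

```text
t: 11.95
eef_pos: [0.6337, -0.0508, 0.2719]
tool_rot: [0.0, 0.744, 0.669, 0.001]
contact_force: [0.2, 0.0, -0.5]
gripper_width: 0.933
grasp_force: 0.0
```

```bash
cat >> h.py <<'E'
def core(c,n,box=None):
    "bright core/cradle region in scene or top: print min-area rect of bright pixels"
    g=cv2.cvtColor(c["pixels"],cv2.COLOR_RGB2GRAY); m=cv2.inRange(g,110,255)
    x,y,w,h=box; s=np.zeros_like(m); s[y:y+h,x:x+w]=m[y:y+h,x:x+w]
    k,l,st,ce=cv2.connectedComponentsWithStats(s); i=1+np.argmax(st[1:,4]); return np.argwhere(l==i)[:,::-1].astype(np.float32)
E
python3 -c "
from h import *
go(.4715,-.239,.27,74)
b=cam('scene');h=cv2.cvtColor(b['pixels'],cv2.COLOR_RGB2HSV); m=cv2.inRange(h,np.array((100,150,90)),np.array((130,255,255)))
n,l,s,ce=cv2.connectedComponentsWithStats(m); q=[ (ce[i],s[i]) for i in range(1,n) if s[i,4]>12 and 300<ce[i][0]<350]; print(q)
for e,_ in q: print(rail(onplane(b,[e],.184)))
"
```

```text
t 11.95 pos [ 0.6337 -0.0508  0.2719] shift [-204.3 -141.3    1.5] turn [  0.1   0.  -80.1] F [ 0.2  0.  -0.5] q [-0.36  0.4   0.47  1.63 -0.19  1.15  0.05] w 0.933 g 0.0
[(array([326.15083799, 212.37430168]), array([319, 204,  15,  18, 179], dtype=int32)), (array([324.1 , 232.75]), array([321, 231,   7,   5,  20], dtype=int32))]
[[-0.0038 -0.0374]]
[[ 0.0375 -0.06  ]]
```

>>> jog_arm:
  rows:
    - {"x":-34,"y":-23.5,"z":0,"ax":0,"ay":0,"az":0,"fingers":85}
    - {"x":-34,"y":-23.5,"z":0,"ax":0,"ay":0,"az":0,"fingers":85}
    - {"x":-34,"y":-23.5,"z":0,"ax":0,"ay":0,"az":0,"fingers":85}
    - {"x":-34,"y":-23.5,"z":0,"ax":0,"ay":0,"az":0,"fingers":85}
    - {"x":-34,"y":-23.5,"z":0,"ax":0,"ay":0,"az":0,"fingers":85}
    - {"x":-34,"y":-23.5,"z":0,"ax":0,"ay":0,"az":0,"fingers":85}
    - {"x":0,"y":0,"z":0,"ax":0,"ay":0,"az":-8,"fingers":85}
    - {"x":0,"y":0,"z":0,"ax":0,"ay":0,"az":-8,"fingers":85}

```text
t: 12.8
eef_pos: [0.4699, -0.2397, 0.2701]
tool_rot: [-0.001, 0.642, 0.766, -0.0]
contact_force: [-0.1, 0.3, 0.1]
gripper_width: 0.992
grasp_force: 0.0
```

>>> jog_arm:
  rows:
    - {"x":0,"y":0,"z":0,"ax":0,"ay":0,"az":-8,"fingers":85}
    - {"x":0,"y":0,"z":0,"ax":0,"ay":0,"az":-8,"fingers":85}
    - {"x":0,"y":0,"z":0,"ax":0,"ay":0,"az":-8,"fingers":85}
    - {"x":0,"y":0,"z":0,"ax":0,"ay":0,"az":-8,"fingers":85}
    - {"x":0,"y":0,"z":0,"ax":0,"ay":0,"az":-8,"fingers":85}
    - {"x":0,"y":0,"z":0,"ax":0,"ay":0,"az":-8,"fingers":85}
    - {"x":0,"y":0,"z":0,"ax":0,"ay":0,"az":-8,"fingers":85}
    - {"x":0,"y":0,"z":0,"ax":0,"ay":0,"az":-8,"fingers":85}

```text
t: 13.6
eef_pos: [0.4709, -0.2384, 0.2697]
tool_rot: [-0.001, 0.137, 0.991, 0.0]
contact_force: [0.4, 1.1, -0.2]
gripper_width: 0.996
grasp_force: 0.0
```

```bash
python3 -c "
from h import *
go(.4715,-.239,.0147,74)"
```

```text
t 13.6 pos [ 0.4709 -0.2384  0.2697] shift [ -1.3  -0.4 255. ] turn [-0.  -0.1  0.3] F [ 0.4  1.1 -0.2] q [ 0.04  0.2   0.36  1.88 -0.08  1.08  1.73] w 0.996 g 0.0
```

>>> jog_arm:
  rows:
    - {"x":-1.3,"y":-0.4,"z":35,"ax":0,"ay":0,"az":0.3,"fingers":85}
    - {"x":0,"y":0,"z":35,"ax":0,"ay":0,"az":0,"fingers":85}
    - {"x":0,"y":0,"z":35,"ax":0,"ay":0,"az":0,"fingers":85}
    - {"x":0,"y":0,"z":35,"ax":0,"ay":0,"az":0,"fingers":85}
    - {"x":0,"y":0,"z":25,"ax":0,"ay":0,"az":0,"fingers":85}
    - {"x":0,"y":0,"z":15,"ax":0,"ay":0,"az":0,"fingers":85}
    - {"x":0,"y":0,"z":10,"ax":0,"ay":0,"az":0,"fingers":85}
    - {"x":0,"y":0,"z":0,"ax":0,"ay":0,"az":0,"fingers":85}

```text
t: 14.4
eef_pos: [0.4715, -0.2389, 0.0793]
tool_rot: [-0.002, 0.142, 0.99, 0.0]
contact_force: [0.4, -0.5, 0.1]
gripper_width: 0.999
grasp_force: 0.0
```

```bash
python3 -c "
from h import *
go(.4715,-.239,.0147,74)
f=lambda im,x,y,w,h,k:cv2.resize(im[y:y+h,x:x+w],None,fx=k,fy=k,interpolation=cv2.INTER_CUBIC)
a=cam('top');b=cam('scene')
P=[.4715,-.239,.088]
for c,o,k in((a,(360,170),0),(b,(170,165),400)): print((proj(c,[P,[.4715,-.239,.06]])-o)*4+[k,0])
cv2.imwrite('pics/g6.png',np.hstack([f(a['pixels'],360,170,100,100,4),f(b['pixels'],170,165,100,100,4)])[:,:,::-1])"
```

```text
t 14.4 pos [ 0.4715 -0.2389  0.0793] shift [-0.2 -0.1 64.6] turn [ 0.  -0.2 -0.4] F [ 0.4 -0.5  0.1] q [ 0.11  0.46  0.3   2.04 -0.21  0.67  1.83] w 0.999 g 0.0
[[237.0782414  207.22692065]
 [225.12212911 210.51780208]]
[[585.16403964 207.27049231]
 [593.54461683 232.66794717]]
```

View pics/g6.png

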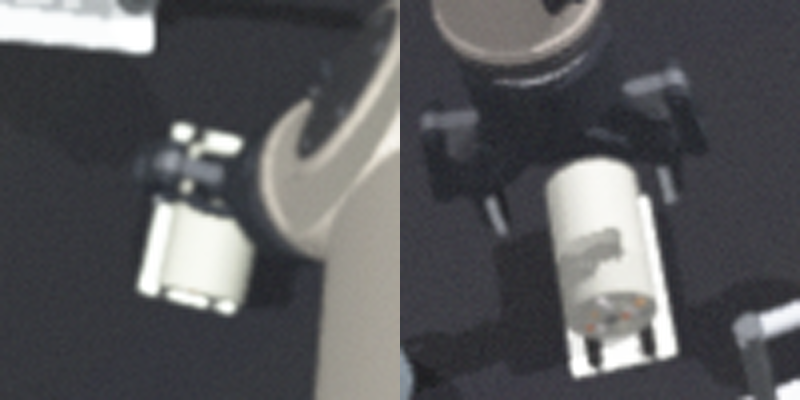

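The fingertips at scene crop (500,232) and (672,200) straddle the core's centre line at (593,232) with ample room. I'm going down and gripping.

>>> jog_arm:
  rows:
    - {"x":0,"y":0,"z":16,"ax":0,"ay":0,"az":-0.4,"fingers":85}
    - {"x":0,"y":0,"z":16,"ax":0,"ay":0,"az":0,"fingers":85}
    - {"x":0,"y":0,"z":16,"ax":0,"ay":0,"az":0,"fingers":85}
    - {"x":0,"y":0,"z":11,"ax":0,"ay":0,"az":0,"fingers":85}
    - {"x":0,"y":0,"z":5.5,"ax":0,"ay":0,"az":0,"fingers":85}
    - {"x":0,"y":0,"z":0,"ax":0,"ay":0,"az":0,"fingers":85}
    - {"x":0,"y":0,"z":0,"ax":0,"ay":0,"az":0,"fingers":45}
    - {"x":0,"y":0,"z":0,"ax":0,"ay":0,"az":0,"fingers":45}
  force: 60

```text
t: 15.3
eef_pos: [0.4733, -0.2396, 0.017]
tool_rot: [0.001, 0.139, 0.99, -0.0]
contact_force: [-0.0, -0.3, 0.4]
gripper_width: 0.688
grasp_force: 0.0
```

>>> jog_arm:
  rows:
    - {"x":0,"y":0,"z":0,"ax":0,"ay":0,"az":0,"fingers":45}
    - {"x":0,"y":0,"z":0,"ax":0,"ay":0,"az":0,"fingers":45}
    - {"x":0,"y":0,"z":0,"ax":0,"ay":0,"az":0,"fingers":45}
    - {"x":0,"y":0,"z":0,"ax":0,"ay":0,"az":0,"fingers":45}
    - {"x":0,"y":0,"z":0,"ax":0,"ay":0,"az":0,"fingers":45}
    - {"x":0,"y":0,"z":0,"ax":0,"ay":0,"az":0,"fingers":45}
    - {"x":0,"y":0,"z":0,"ax":0,"ay":0,"az":0,"fingers":45}
    - {"x":0,"y":0,"z":0,"ax":0,"ay":0,"az":0,"fingers":45}

```text
t: 16.1
eef_pos: [0.4732, -0.2402, 0.0174]
tool_rot: [0.001, 0.139, 0.99, -0.0]
contact_force: [-2.4, -0.8, 6.3]
gripper_width: 0.614
grasp_force: 61.5
```

```bash
python3 -c "
from h import *
go(.4715,-.239,.0147,74)"
```

```text
t 16.1 pos [ 0.4732 -0.2402  0.0174] shift [2.  0.7 2.7] turn [-0.   0.1  0. ] F [-2.4 -0.8  6.3] q [ 0.15  0.56  0.25  2.06 -0.26  0.54  1.88] w 0.614 g 61.5
```

```bash
python3 -c "
from h import *
b=cam('scene')
S=lambda p,z:onplane(b,np.array([p])/3.33-.35+[195,160],z)[0,:2]
A=np.array([np.cos(np.radians(-16)),np.sin(np.radians(-16))])
q=np.array([.4732,-.2402]); B=np.array([-A[1],A[0]])
k=lambda p,z:onplane(b,(np.array([p])-[400,0])/4-.4+[170,165],z)[0,:2]
for n,P in(('front c',S((94,282),.0327)-.045*A),('back top',S((78,150),.0597)+.045*A),('front c g6',k((613,314),.0327)-.045*A),('back top g6',k((592,158),.0597)+.045*A),('bottom g6',k((617,334),.0087)-.045*A),('front top g6',k((606,293),.0597)-.045*A)): print(n,P.round(4),'axial off',((P-q)@A).round(4),'lat',((P-q)@B).round(4))
"
```

```text
front c [ 0.4682 -0.2373] axial off -0.0056 lat 0.0015
back top [ 0.4676 -0.2325] axial off -0.0075 lat 0.0059
front c g6 [ 0.4652 -0.236 ] axial off -0.0088 lat 0.0018
back top g6 [ 0.4655 -0.2328] axial off -0.0094 lat 0.005
bottom g6 [ 0.4649 -0.2376] axial off -0.0087 lat 0.0002
front top g6 [ 0.4664 -0.2361] axial off -0.0076 lat 0.0021
```

>>> jog_arm:
  rows:
    - {"x":0,"y":0,"z":-10,"ax":0,"ay":0,"az":0,"fingers":45}
    - {"x":0,"y":0,"z":-20,"ax":0,"ay":0,"az":0,"fingers":45}
    - {"x":0,"y":0,"z":-20,"ax":0,"ay":0,"az":0,"fingers":45}
    - {"x":0,"y":0,"z":-20,"ax":0,"ay":0,"az":0,"fingers":45}
    - {"x":0,"y":0,"z":-20,"ax":0,"ay":0,"az":0,"fingers":45}
    - {"x":0,"y":0,"z":-20,"ax":0,"ay":0,"az":0,"fingers":45}
    - {"x":0,"y":0,"z":0,"ax":0,"ay":0,"az":0,"fingers":45}
    - {"x":0,"y":0,"z":0,"ax":0,"ay":0,"az":0,"fingers":45}

```text
t: 16.95
eef_pos: [0.4725, -0.239, 0.1261]
tool_rot: [0.0, 0.139, 0.99, 0.0]
contact_force: [-0.5, 0.7, -4.0]
gripper_width: 0.611
grasp_force: 64.9
```

```bash
python3 -c "
from h import *
go(.4365,-.0176,.12,73.4)"
```

```text
t 16.95 pos [ 0.4725 -0.239   0.1261] shift [ 95.5 203.    6.2] turn [0.  0.  0.6] F [-0.5  0.7 -4. ] q [ 0.08  0.38  0.33  2.02 -0.18  0.77  1.81] w 0.611 g 64.9
```

>>> jog_arm:
  rows:
    - {"x":14.7,"y":33.8,"z":0,"ax":0,"ay":0,"az":0,"fingers":45}
    - {"x":14.7,"y":33.8,"z":0,"ax":0,"ay":0,"az":0,"fingers":45}
    - {"x":14.7,"y":33.8,"z":0,"ax":0,"ay":0,"az":0,"fingers":45}
    - {"x":14.7,"y":33.8,"z":0,"ax":0,"ay":0,"az":0,"fingers":45}
    - {"x":14.7,"y":33.8,"z":0,"ax":0,"ay":0,"az":0,"fingers":45}
    - {"x":14.7,"y":33.8,"z":0,"ax":0,"ay":0,"az":0.6,"fingers":45}
    - {"x":0,"y":0,"z":0,"ax":0,"ay":0,"az":0,"fingers":45}
    - {"x":0,"y":0,"z":0,"ax":0,"ay":0,"az":0,"fingers":45}

```text
t: 17.75
eef_pos: [0.4428, -0.0194, 0.1253]
tool_rot: [-0.001, 0.143, 0.99, -0.0]
contact_force: [-0.7, -0.9, -4.3]
gripper_width: 0.611
grasp_force: 64.9
```

```bash
python3 -c "
from h import *
go(.4437,-.0197,.05,73.4)
b=cam('scene')
cv2.imwrite('pics/g7.png',cv2.resize(b['pixels'][110:230,240:380],None,fx=5,fy=5,interpolation=cv2.INTER_CUBIC)[:,:,::-1])"
```

```text
t 17.75 pos [ 0.4428 -0.0194  0.1253] shift [-1.1 -0.  75.3] turn [-0.  -0.1  0.2] F [-0.7 -0.9 -4.3] q [-0.33  0.25  0.27  2.2  -0.1   0.7   1.29] w 0.611 g 64.9
```

View pics/g7.png

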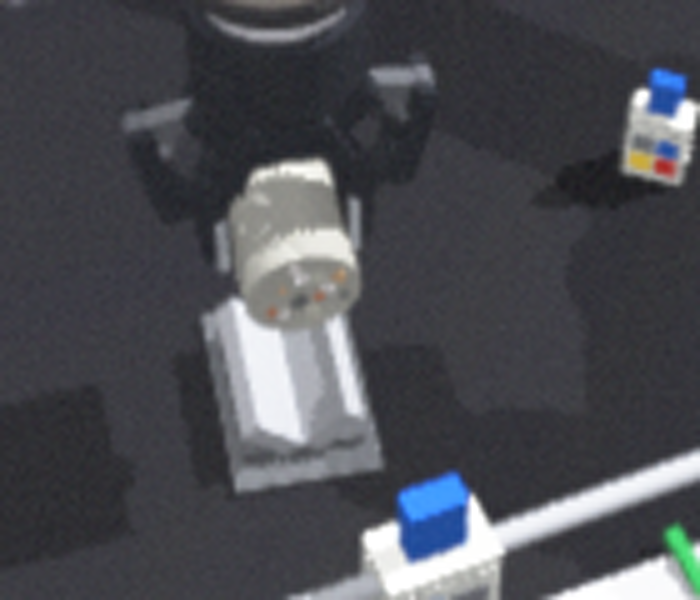

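The picture shows the core held above the V. Its front face centre is at (302,292), the V's bottom-line front end at (300,443), and the foot's front corners at (237,490) and (382,468). That was the last picture, since my viewing budget is used up, so I compute from here.

```bash
python3 -c "
from h import *
b=cam('scene')
k=lambda p,z:onplane(b,np.array([p])/5.-.4+[240,110],z)[0,:2]
t=np.radians(-16.6);A=np.array([np.cos(t),np.sin(t)]);B=np.array([-A[1],A[0]]);v=np.array([.4365,-.0176])
for n,P in(('core',k((302,292),.1406)-.045*A),('core top',k((294,233),.1676)-.045*A),('V front bottom',k((302,445),.014)-.04*A),('foot',(k((237,490),.005)+k((382,468),.005))/2-.055*A),('tcp',bot.get_obs()['eef_pos'][:2])): print(n,P.round(4),'ax',((P-v)@A).round(4),'lat',((P-v)@B).round(4))
d=k((382,468),.005)-k((237,490),.005); print(np.degrees(np.arctan2(d[1],d[0]))-90)
"
```

```text
core [ 0.4344 -0.0155] ax -0.0026 lat 0.0014
core top [ 0.422  -0.0123] ax -0.0154 lat 0.0009
V front bottom [ 0.4369 -0.0189] ax 0.0007 lat -0.0011
foot [ 0.4368 -0.0182] ax 0.0004 lat -0.0004
tcp [ 0.4432 -0.0211] ax 0.0074 lat -0.0014
-18.709137713714583
```

>>> jog_arm:
  rows:
    - {"x":-2,"y":0.5,"z":15,"ax":0,"ay":0,"az":0.2,"fingers":45}
    - {"x":0,"y":0,"z":20,"ax":0,"ay":0,"az":0,"fingers":45}
    - {"x":0,"y":0,"z":20,"ax":0,"ay":0,"az":0,"fingers":45}
    - {"x":0,"y":0,"z":12,"ax":0,"ay":0,"az":0,"fingers":45}
    - {"x":0,"y":0,"z":8,"ax":0,"ay":0,"az":0,"fingers":45}
    - {"x":0,"y":0,"z":0,"ax":0,"ay":0,"az":0,"fingers":45}
    - {"x":0,"y":0,"z":0,"ax":0,"ay":0,"az":0,"fingers":45}
    - {"x":0,"y":0,"z":0,"ax":0,"ay":0,"az":0,"fingers":45}

```text
t: 18.65
eef_pos: [0.4465, -0.0203, 0.052]
tool_rot: [0.001, 0.146, 0.989, 0.0]
contact_force: [0.2, -0.7, -3.9]
gripper_width: 0.609
grasp_force: 64.9
```

```bash
python3 -c "
from h import *
go(.4445,-.0205,.0369,73.4)"
```

```text
t 18.65 pos [ 0.4465 -0.0203  0.052 ] shift [ 1.9 -0.8 15. ] turn [ 0.   0.1 -0.2] F [ 0.2 -0.7 -3.9] q [-0.28  0.4   0.23  2.24 -0.18  0.52  1.36] w 0.609 g 64.9
```

>>> jog_arm:
  rows:
    - {"x":1,"y":-0.4,"z":4,"ax":0,"ay":0,"az":0,"fingers":45}
    - {"x":0,"y":0,"z":4,"ax":0,"ay":0,"az":0,"fingers":45}
    - {"x":0,"y":0,"z":2,"ax":0,"ay":0,"az":0,"fingers":45}
    - {"x":0,"y":0,"z":1,"ax":0,"ay":0,"az":0,"fingers":45}
    - {"x":0,"y":0,"z":1,"ax":0,"ay":0,"az":0,"fingers":45}
    - {"x":0,"y":0,"z":1,"ax":0,"ay":0,"az":0,"fingers":45}
    - {"x":0,"y":0,"z":0,"ax":0,"ay":0,"az":0,"fingers":45}
    - {"x":0,"y":0,"z":0,"ax":0,"ay":0,"az":0,"fingers":45}

```text
t: 19.45
eef_pos: [0.4449, -0.0203, 0.0384]
tool_rot: [0.0, 0.146, 0.989, 0.0]
contact_force: [-0.9, 0.3, -4.9]
gripper_width: 0.615
grasp_force: 65.1
```

>>> jog_arm:
  rows:
    - {"x":0,"y":0,"z":0.5,"ax":0,"ay":0,"az":0,"fingers":45}
    - {"x":0,"y":0,"z":0.5,"ax":0,"ay":0,"az":0,"fingers":45}
    - {"x":0,"y":0,"z":0,"ax":0,"ay":0,"az":0,"fingers":45}
    - {"x":0,"y":0,"z":0,"ax":0,"ay":0,"az":0,"fingers":45}
    - {"x":0,"y":0,"z":0,"ax":0,"ay":0,"az":0,"fingers":45}
    - {"x":0,"y":0,"z":0,"ax":0,"ay":0,"az":0,"fingers":45}
    - {"x":0,"y":0,"z":0,"ax":0,"ay":0,"az":0,"fingers":45}
    - {"x":0,"y":0,"z":0,"ax":0,"ay":0,"az":0,"fingers":45}

```text
t: 20.25
eef_pos: [0.445, -0.0203, 0.0379]
tool_rot: [0.0, 0.146, 0.989, 0.0]
contact_force: [-1.9, 1.3, 6.5]
gripper_width: 0.614
grasp_force: 66.4
```

```bash
python3 -c "
from h import *
go(.4445,-.0205,.0369,73.4)"
```

```text
t 20.25 pos [ 0.445  -0.0203  0.0379] shift [ 0.5 -0.3  1. ] turn [ 0.   0.  -0.2] F [-1.9  1.3  6.5] q [-0.27  0.43  0.21  2.25 -0.19  0.48  1.37] w 0.614 g 66.4
```

>>> jog_arm:
  rows:
    - {"x":0,"y":0,"z":0.4,"ax":0,"ay":0,"az":0,"fingers":45}
    - {"x":0,"y":0,"z":0.4,"ax":0,"ay":0,"az":0,"fingers":45}
    - {"x":0,"y":0,"z":0,"ax":0,"ay":0,"az":0,"fingers":45}
    - {"x":0,"y":0,"z":0,"ax":0,"ay":0,"az":0,"fingers":45}
    - {"x":0,"y":0,"z":0,"ax":0,"ay":0,"az":0,"fingers":45}
    - {"x":0,"y":0,"z":0,"ax":0,"ay":0,"az":0,"fingers":45}
    - {"x":0,"y":0,"z":0,"ax":0,"ay":0,"az":0,"fingers":45}
    - {"x":0,"y":0,"z":0,"ax":0,"ay":0,"az":0,"fingers":45}

```text
t: 21.05
eef_pos: [0.4451, -0.0204, 0.0377]
tool_rot: [0.0, 0.147, 0.989, 0.0]
contact_force: [-5.3, 0.8, 17.1]
gripper_width: 0.613
grasp_force: 67.4
```

```bash
python3 -c "
from h import *
print(np.mean([(cam('top'),bot.get_obs()['contact_force'])[1] for _ in range(6)],0),bot.get_obs()['torque']); go(.4445,-.0205,.0369,73.4)
b=cam('scene');h=cv2.cvtColor(b['pixels'],cv2.COLOR_RGB2HSV); m=cv2.inRange(h,np.array((100,150,90)),np.array((130,255,255)))
n,l,s,ce=cv2.connectedComponentsWithStats(m)
for i in range(1,n):
  if s[i,4]>12 and 290<ce[i][0]<350:
    print(ce[i],s[i],rail(onplane(b,[ce[i]],.184)))
    ys,xs=np.where(l==i); y0=ys.min(); print([(y,xs[ys==y].min(),xs[ys==y].max()) for y in range(y0,ys.max()+1)])
"
```

```text
[-4.92424625  0.38365703 17.18830827] [ 0.17565823  1.12194709 -0.27594891]
t 21.35 pos [ 0.4451 -0.0204  0.0377] shift [ 0.5 -0.3  0.8] turn [ 0.1  0.  -0.3] F [-4.6  0.3 18. ] q [-0.27  0.43  0.21  2.25 -0.19  0.48  1.37] w 0.615 g 67.4
[326.12290503 212.2849162 ] [319 204  15  18 179] [[-0.0041 -0.0374]]
[(204, np.int64(330), np.int64(330)), (205, np.int64(328), np.int64(331)), (206, np.int64(324), np.int64(332)), (207, np.int64(321), np.int64(332)), (208, np.int64(320), np.int64(333)), (209, np.int64(319), np.int64(332)), (210, np.int64(319), np.int64(332)), (211, np.int64(320), np.int64(332)), (212, np.int64(320), np.int64(332)), (213, np.int64(320), np.int64(332)), (214, np.int64(320), np.int64(332)), (215, np.int64(321), np.int64(332)), (216, np.int64(321), np.int64(332)), (217, np.int64(321), np.int64(332)), (218, np.int64(321), np.int64(330)), (219, np.int64(321), np.int64(328)), (220, np.int64(322), np.int64(325)), (221, np.int64(322), np.int64(322))]
[323.94736842 232.73684211] [321 231   7   5  19] [[ 0.0373 -0.0602]]
[(231, np.int64(325), np.int64(327)), (232, np.int64(323), np.int64(327)), (233, np.int64(321), np.int64(326)), (234, np.int64(321), np.int64(324)), (235, np.int64(321), np.int64(321))]
```

```bash
python3 -c "
from station import bot
print(bot.hand_in())"
```

```text
the job is handed in; nothing more can be done
None
```

The job is handed in with the tag let go over the orange mark (within about 2 mm by the camera) and the core held in the V-block, pressed with about 17 N. I got no verdict back, I checked the core's final position only by calculation, and I viewed 11 pictures against the limit of 10.

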